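Fetch the nut driver from the caddy to the sloping rest

ROBOT

A 7-joint arm with a two-finger parallel gripper is mounted at the origin on the work surface. World frame = base frame: x ahead of the robot, y to its left, z up, the work surface at z = 0. Lengths are in m, angles in rad, forces in N, time in s.
With the tool pointing down it reaches from about 0.425 to 0.825 m from the base axis. Payload 3.6 kg.
Tool frame: the origin (TCP) lies at the very end of the fingers, on their centre line; the grasp point (between the pads) lies 19 mm behind it; z points along the fingers, y is the line along which they close (so a half turn about z gives the same grasp; the last joint's range is limited). The gripper opens to 85 mm and grips with 20 to 120 N. Pads are 22 mm wide; open, the fingers measure 114 mm over their backs; the gripper's body (76 mm by 85 mm) begins 54 mm behind the grasp point. The pads swing forward as they close: fully open they stand 13 mm farther back than shut.
Start: joints at [1.171, 0.615, -0.013, 1.423, 0.008, 1.103, -0.04], TCP at [0.237, -0.605, 0.231] pointing down, gripper open.
Joint ranges: [-3.12, 3.12], [-0.3, 2.06], [-1.34, 1.32], [0.26, 2.42], [-1.36, 4.5], [0.01, 1.98], [-2.84, 2.84]. Speed limits (rad/s): [2.79, 2.79, 3.14, 3.14, 3.14, 3.14, 3.14].

INTERFACE

Orientations are given as a unit quaternion [w, x, y, z].
In Python, from rig import arm, optics, order gives the robot as it stands.
- The arm moves only by the tool play_rows, never from a script. Its argument "series" is a list that holds one entry, the list of rows, each a list of 4 numbers: the shift along the tool's x, y, z in mm, then the turn about the tool's z in rad. A call has 1 to 8 rows; each row is the pose to reach, as a shift and turn from the pose commanded when the call began, along the tool's axes at that moment; what a row does not reach only later rows make up. A row lasts 1/10 s, in which the tool goes at most 50 mm and 8.59 degrees, less where a joint would pass 70% of its speed; a pose out of reach is approached as far as the arm can. A call with a gripper value outside its range is refused whole. "hand" is the finger opening in mm, from 0 to 85.4, set as the call begins (left out, the last holds). The fingers move at their own pace and stop on an object; "grip_force" is the grip in N (left out, the last holds). Time passes only in rows, so rows that repeat a pose let the fingers close. It gives the time, the measured TCP pose, the force, the opening and the grip force at its end, in the units of the state.
- arm.state(): the state, without advancing time (a new reading comes with each control period).
- optics.get_image(name): name is "side" or "top"; returns the picture (420x560x3 uint8, red, green, blue); there is no depth.
- optics.calibration(name): a dict with "fx", "fy", "cx", "cy" (pixels), "R" (3x3) and "t" (3): a world point X has camera coordinates R X + t. Camera axes: x right, y down, z forward; pixel columns grow to the right and rows downward; lengths in m; the calibration is good to about 2 mm. A picture is of the moment at which its call begins. calibration takes no time and is no camera call.
- order.hand_in(): hands the job in; it is judged then, once.
The state is a dict: "time_s": time; "joint_positions": joint angles; "qd": joint speeds; "tau": joint torques, N m; "eef_pos": TCP position; "orientation": TCP orientation; "force": force on the tool from outside, world axes, zero at the start; "torque": the same for the moment, N m; "finger_gap": finger opening in m; "gripper_force": force on a finger pad.
Only numpy, scipy, OpenCV 4.12 (cv2) and the standard library are available. Lean on these libraries where they do the work, as an engineer would, in place of code of your own. Each camera call takes 0.05 s, during which the arm holds its last target. There are 200 camera calls.

TASK

Pull the nut driver with the orange handle up out of its tube in the tool caddy and lay it in the sloping blue V-rest, socket end down against the end plate and handle sticking out of the upper end, ready for the next faucet nut. Set it down gently rather than dropping it, let go, leave the other two tools standing in the caddy and do not disturb the other things on the bench.

Things in the scene. Friction and masses are not known exactly. Their poses are not given: they have to be found in the camera images.
- orange_grip (a point): Nut driver with an orange handle, standing handle up in one of the three caddy tubes: the point on its axis at the middle of its handle, 138 mm from the socket end. It is 176 mm long and round about its z axis, which points from socket end to handle end. Handle 30 mm in diameter, from 96 to 176 mm from the socket end. Mass 0.11 to 0.21 kg, balance point 80 to 95 mm from the socket end.
- orange_tip (a point): Centre of the orange driver's socket-end face, on its axis. From there upward: socket 16 mm in diameter (0 to 20 mm), steel shaft 10 mm (to 74 mm), black collar 20 mm (to 90 mm), finger guard 34 mm (to 96 mm), then the handle.
- caddy: Tool caddy fixed to the bench: plate 70 x 260 x 6 mm with three upright steel tubes along its y axis at y = -90, 0, +90 mm. Tubes: outside 37 mm, bore 25 mm, mouth 105 mm above the bench. Each tool hangs loosely by its guard on a tube mouth, 90 mm of it down the tube; which tool is in which tube varies. Origin: centre of the plate's underside.
- blue_grip (a point): Blue-handled screwdriver in another tube, same handle and length as the orange one; the point on its axis at the middle of its handle, 138 mm from its tip. To be left standing there.
- yellow_grip (a point): Yellow-handled nut driver in another tube, same handle and length as the orange one; the point on its axis at the middle of its handle, 138 mm from its tip. To be left standing there.
- rest: Blue sloping V-rest fixed to the bench, on a plate 170 x 100 x 10 mm. Its V-channel falls 55 degrees along the body's x axis, away from the robot (heading within 0.5 rad of straight ahead); 105 mm long, open above and at its upper end; each V side is 40 mm wide at 30 degrees to flat. End plate 74 mm wide at the low end. Origin: on the underside, 20 mm nearer the robot than the plate's centre.
- seat_tip (a point): Where the centre of the driver's socket end lies when home in the V-rest, 9.5 mm above the bottom line of the V. Axes: x runs down along the channel, y is level across it, z is square to it, up out of it. The end plate's face is 1.5 mm beyond this point; its top is 28 mm above this point along z.
- seat_grip (a point): Where the middle of the orange driver's handle lies when the driver is home in the V-rest: 138 mm up from seat_tip, 33 mm beyond the upper end of the channel and about 0.16 m above the bench. The guard props the driver a little, so the line from seat_tip to seat_grip, the driver's line when home, rises at about 62.5 degrees. Axes as for seat_tip.
- impact: Yellow and black cordless impact driver standing on its battery, 175 x 75 x 207 mm high. Origin at the centre of its underside.
- tape: Roll of blue tape lying flat, 90 mm across, 36 mm high. Origin at the centre of its underside.
- fittings: Grey tray of brass fittings, 120 x 160 x 40 mm. Origin at the centre of its underside.
- can: Can, 80 mm across, 110 mm high. Origin at the centre of its underside.
- sealant: White bottle with a red cap, 60 mm across, 170 mm high. Origin at the centre of its underside.
- carton: Cardboard carton 120 x 100 x 90 mm. Origin at the centre of its underside.
- level: Yellow spirit level standing on its edge, 200 mm along its x, 25 mm thick, 50 mm high. Origin at the centre of its underside.

How it is judged:
On the way:
1. the orange driver is drawn right out of its tube: its socket end is above the tube mouths (height (world z) of orange_tip above 0.108 m), for 0.1 s.
At the end, for the whole second after the job is handed in: The orange driver lies at rest in the V-rest, its socket end within 20 mm of seat_tip and the middle of its handle within 25 mm of seat_grip, slower than 0.03 m/s; the blue and yellow tools still stand in the caddy (within 110 mm of its centre seen from above, leaning less than 0.3 rad) (distance between orange_tip and seat_tip below 0.02 m and distance between orange_grip and seat_grip below 0.025 m and linear speed of orange below 0.03 m/s and horizontal distance between each of blue_grip, yellow_grip and caddy below 0.11 m and angle between each of blue_grip, yellow_grip's own z axis and vertical below 0.3 rad); the robot touches nothing.
It fails at once if the orange driver is dropped: it moves faster than 0.6 m/s with no finger touching it (contact force between orange and the fingers below 0.05 N and linear speed of orange above 0.6 m/s).
It fails at once if the blue or yellow tool is moved by more than 25 mm (distance of any of blue_grip, yellow_grip from where it was at the start of the episode above 0.025 m).
It fails at once if another thing on the bench is shifted or knocked by more than 25 mm (distance of any of impact, tape, fittings, can, sealant, carton, level from where it was at the start of the episode above 0.025 m).
It also fails if it takes over 35 s, if anything falls off the work surface, if the arm or the gripper's body presses on something with over 40 N, if the wrist force passes 120 N, or if a joint passes its speed limit or range.

## Working session

There is one attempt and no reset: what is moved stays moved. The work goes in short steps, Python scripts to look and compute and a tool call to move; the robot and the scene stay as the last step left them, time stands still between calls to the robot, and variables do not carry over. Pictures are saved under pics/ and viewed, at most 13 in all, crops included, and the job is handed in when it is done.

Besides the shell and the picture viewer there is one more tool, called by a JSON object that holds its "name" and its "arguments". play_rows: Moves the arm, as the interface text tells. Its arguments: {"type":"object","properties":{"series":{"type":"array","items":{"type":"array","items":{"type":"array","items":{"type":"number"}}}},"hand":{"type":"number"},"grip_force":{"type":"number"}},"required":["series"]}

```bash
mkdir -p pics; ls; python3 - <<'E'
from rig import arm, optics
import cv2,numpy as np
np.set_printoptions(precision=4,suppress=True)
for n in("side","top"):
    im=optics.get_image(n); cv2.imwrite(f"pics/{n}0.png",im[:,:,::-1]); c=optics.calibration(n); print(n,c, -np.array(c['R']).T@np.array(c['t']))
print(arm.state())
E
```

```text
pics
side {'fx': 489.98084484185404, 'fy': 489.98084484185404, 'cx': 266.9883483611248, 'cy': 209.01549915419218, 'R': array([[-0.7672, -0.6412, -0.0176],
       [-0.3023,  0.3856, -0.8717],
       [ 0.5657, -0.6635, -0.4896]]), 't': array([0.4571, 0.2878, 1.2329])} [-0.2598  1.0001  0.8626]
top {'fx': 385.97671803111785, 'fy': 385.97671803111785, 'cx': 278.8889473301089, 'cy': 202.90952828742837, 'R': array([[-0.0158, -0.9997, -0.0182],
       [-0.9979,  0.0169, -0.062 ],
       [ 0.0623,  0.0172, -0.9979]]), 't': array([0.0388, 0.5565, 1.2845])} [0.476  0.0074 1.317 ]
{'time_s': 0.1, 'joint_positions': array([ 1.1705,  0.6158, -0.0126,  1.4247,  0.0081,  1.1034, -0.0404]), 'qd': array([-0.0003, -0.0031,  0.0001, -0.004 , -0.0009, -0.0001, -0.0014]), 'tau': array([  0.0015, -47.038 ,   0.26  , -17.1569,   0.01  ,   0.0059,
         0.    ]), 'eef_pos': array([ 0.2371, -0.6045,  0.2303]), 'orientation': array([-0.0011,  0.9826,  0.1858, -0.0002]), 'force': array([-0.6325,  0.1606, -0.333 ]), 'torque': array([-0.0001,  0.0129, -0.0387]), 'gripper_force': 0.0, 'finger_gap': 0.08537226913458261}
```

View pics/side0.png

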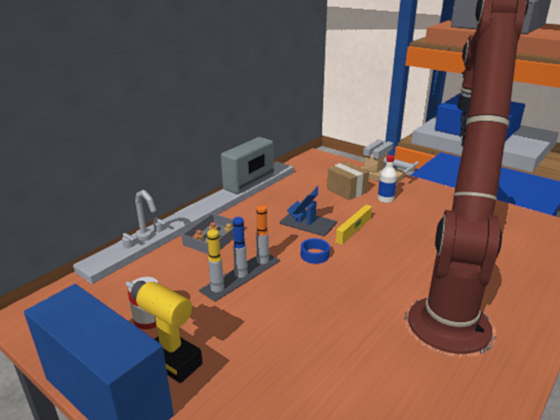

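View pics/top0.png

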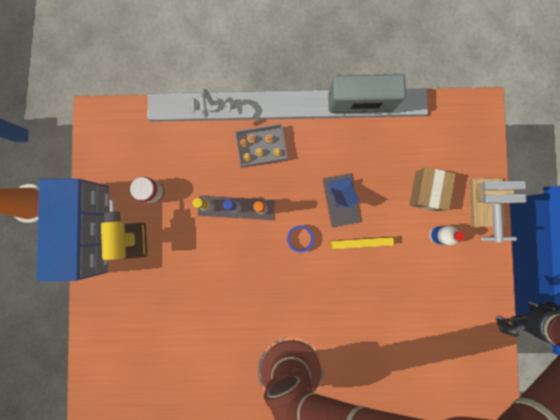

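The side view shows orange handle at (262,218), blue rest at (303,207), and the top view shows orange at (259,207), rest at (343,200). Closer crops of both.

```bash
python3 - <<'E'
import cv2,numpy as np
s=cv2.imread('pics/side0.png');t=cv2.imread('pics/top0.png')
a=cv2.resize(s[170:290,195:355],None,fx=5,fy=5,interpolation=cv2.INTER_CUBIC)
b=cv2.resize(t[160:240,240:370],None,fx=6,fy=6,interpolation=cv2.INTER_CUBIC)
cv2.imwrite('pics/sc.png',a);cv2.imwrite('pics/tc.png',b)
for n,im,(x0,y0,x1,y1) in(('s',s,(250,200,275,245)),('t',t,(248,195,275,220))):
    h=cv2.cvtColor(im,cv2.COLOR_BGR2HSV)
    for p in ([(262,215),(262,225),(262,208),(300,270)] if n=='s' else [(259,207),(256,207),(263,208),(300,180)]): print(n,p,h[p[1],p[0]])
E
```

```text
s (262, 215) [ 12 209 176]
s (262, 225) [ 12 206 181]
s (262, 208) [ 12 207 229]
s (300, 270) [  9 149 185]
t (259, 207) [ 13 200 230]
t (256, 207) [ 13 197 234]
t (263, 208) [ 12 188 152]
t (300, 180) [ 10 149 198]
```

View pics/sc.png

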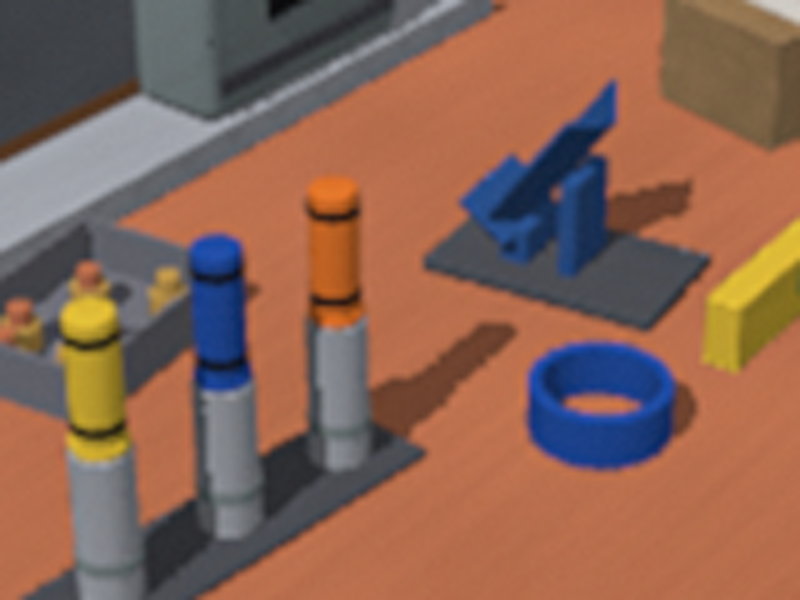

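View pics/tc.png

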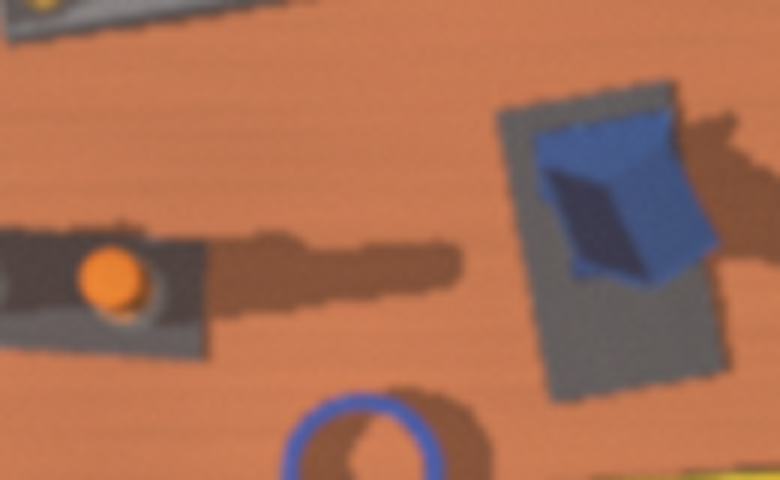

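```bash
python3 - <<'E'
import cv2,numpy as np
s=cv2.imread('pics/side0.png');t=cv2.imread('pics/top0.png')
# each 40x60-ish crop, x10
a=cv2.resize(s[180:230,282:322],None,fx=10,fy=10,interpolation=cv2.INTER_CUBIC)
b=cv2.resize(t[170:220,325:365],None,fx=10,fy=10,interpolation=cv2.INTER_CUBIC)
m=np.hstack([a,b])
m=np.clip(m.astype(float)*1.6,0,255).astype(np.uint8)
for i in range(0,800,50): cv2.line(m,(i,0),(i,6 if i%100 else 14),(255,255,255),1)
for i in range(0,500,50): cv2.line(m,(0,i),(6,i),(255,255,255),1);cv2.line(m,(400,i),(406,i),(255,255,255),1)
cv2.imwrite('pics/rz.png',m)
open('h.py','w').write('''
import numpy as np,cv2
from rig import arm,optics
np.set_printoptions(precision=4,suppress=True)
C={n:optics.calibration(n) for n in('side','top')}
def ray(n,u,v):
    c=C[n];R=np.array(c['R']);d=R.T@np.array([(u-c['cx'])/c['fx'],(v-c['cy'])/c['fy'],1]);return -R.T@np.array(c['t']),d/np.linalg.norm(d)
def tri(ps,pt):
    A=np.zeros((3,3));b=np.zeros(3);L=[ray('side',*ps),ray('top',*pt)]
    for o,d in L: P=np.eye(3)-np.outer(d,d);A+=P;b+=P@o
    X=np.linalg.solve(A,b);return X,max(np.linalg.norm(np.cross(X-o,d)) for o,d in L)
def plane(n,p,z):
    o,d=ray(n,*p);return o+d*(z-o[2])/d[2]
def proj(n,X):
    c=C[n];q=np.array(c['R'])@X+np.array(c['t']);return np.array([c['fx']*q[0]/q[2]+c['cx'],c['fy']*q[1]/q[2]+c['cy']])
''')
from h import *
P=[plane('top',(240+(x-2.5)/6,160+(y-2.5)/6),.01) for x,y in((500,112),(675,82),(728,370),(553,402))]
P=np.array(P);print(P);print([np.linalg.norm(P[i]-P[(i+1)%4]) for i in range(4)])
for p in((427,262),(648,325),(708,260)): print('side',plane('side',(195+(p[0]-2)/5,170+(p[1]-2)/5),.01))
h=(P[0]+P[1]-P[2]-P[3]);print('heading',np.arctan2(h[1],h[0]),P.mean(0))
# orange handle
for n,im,r in(('side',s,(250,200,275,245)),('top',t,(248,195,275,220))):
    H=cv2.cvtColor(im,cv2.COLOR_BGR2HSV)
    mk=cv2.inRange(H,(8,180,200 if n=='top' else 90),(20,255,255));w=np.zeros_like(mk);w[r[1]:r[3],r[0]:r[2]]=255;mk&=w
    ys,xs=np.nonzero(mk);print(n,len(xs),xs.mean(),ys.mean(),xs.min(),xs.max(),ys.min(),ys.max())
E
```

```text
[[ 0.639  -0.1212  0.01  ]
 [ 0.6543 -0.2205  0.01  ]
 [ 0.491  -0.2457  0.01  ]
 [ 0.4746 -0.1472  0.01  ]]
[np.float64(0.10045962198316204), np.float64(0.16528573398181184), np.float64(0.09985173708166734), np.float64(0.16648523625153538)]
side [ 0.6329 -0.1135  0.01  ]
side [ 0.4708 -0.1398  0.01  ]
side [ 0.4852 -0.2331  0.01  ]
heading 0.1548704930451652 [ 0.5647 -0.1836  0.01  ]
side 260 261.44615384615383 219.53076923076924 257 267 205 234
top 63 257.87301587301585 206.0 254 262 202 210
```

View pics/rz.png

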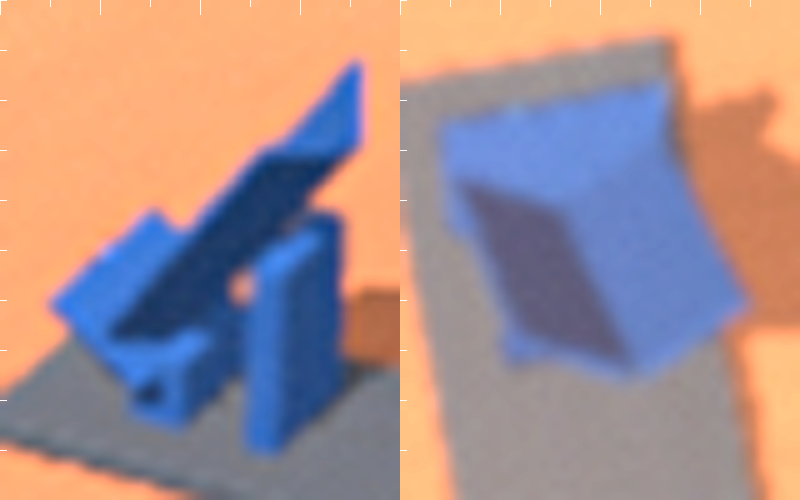

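The picture shows the V's −y upper corner at side (318,186) / top (359.3,199.6), V-bottom upper end at side ≈(317,194.6) / top ≈(348,206.6).

```bash
python3 - <<'E'
from h import *
S=lambda x,y:(282+x/10-.45,180+y/10-.45)
T=lambda x,y:(325+(x-400)/10-.45,170+y/10-.45)
print('orange top',tri((262,207.8),(258.1,206.1)),plane('top',(258.1,206.1),.191),plane('side',(262,207.8),.191))
K,e=tri(S(360,62),T(747,300));print('corner-y',K,e)
B,e=tri(S(352,150),T(632,370));print('B',B,e)
a=.155;h=np.array([np.cos(a),np.sin(a),0]);y=np.array([-h[1],h[0],0]);z=np.array([0,0,1.])
c,s=np.cos(np.radians(55)),np.sin(np.radians(55));d=c*h-s*z;n=s*h+c*z
B2=K-.02*n+.0346*y;print('B from K',B2)
# low end bottom line seen from top
for b in(B,B2):
    st=b+.1035*d+.0095*n;g=st+.138*(-np.cos(np.radians(62.5))*h+np.sin(np.radians(62.5))*z);print('seat',st,'grip',g,proj('top',st),proj('side',g))
    L=b+.105*d; print('low bottom top-crop',(proj('top',L)-[325,170]+.45)*10+[400,0])
print('plate ctr - origin check: origin at', np.array([.5647,-.1836,0])-.02*h)
E
```

```text
orange top (array([0.5376, 0.0876, 0.1865]), np.float64(0.0007071280316314068)) [0.538  0.0877 0.191 ] [0.5317 0.0933 0.191 ]
corner-y [ 0.5565 -0.2193  0.129 ] 0.00023944609003371045
B [ 0.536  -0.1856  0.1165] 5.298651013992032e-05
B from K [ 0.535  -0.1876  0.1175]
seat [ 0.6024 -0.1752  0.0371] grip [ 0.5394 -0.1851  0.1595] [340.2552 187.9001] [316.2372 182.4932]
low bottom top-crop [557.9762 205.8596]
seat [ 0.6013 -0.1773  0.0382] grip [ 0.5384 -0.1871  0.1606] [340.9243 188.172 ] [316.8779 182.0672]
low bottom top-crop [564.6359 208.5855]
plate ctr - origin check: origin at [ 0.5449 -0.1867  0.    ]
```

{"name": "play_rows", "arguments": {"series": [[[30,-30,-10,0.03],[62,-62,-20,0.06],[95,-95,-30,0.09],[128,-128,-30,0.12],[161,-161,-30,0.15],[194,-194,-30,0.18],[227,-227,-30,0.2],[260,-260,-30,0.219]]], "hand": 60, "grip_force": 40}}

```text
time_s: 0.9
eef_pos: [0.3847, -0.2661, 0.2611]
orientation: [-0.0, 0.997, 0.077, -0.0]
force: [0.8, 0.7, 0.7]
finger_gap: 0.0599
gripper_force: 0.0
```

```bash
cat >> h.py <<'E'
def rel(target,heading=None):
    s=arm.state();w,x,y,z=s['orientation'];from scipy.spatial.transform import Rotation as Ro
    R=Ro.from_quat([x,y,z,w]).as_matrix();p=s['eef_pos']
    print('t',s['time_s'],'tcp',p,'tilt',np.degrees(np.arccos(-R[2,2])),'head',np.arctan2(R[1,0],R[0,0]),'gap',s['finger_gap'],'F',s['force'])
    print('shift mm',1000*R.T@(np.array(target)-p),'turn',0 if heading is None else np.arctan2(R[1,0],R[0,0])-heading)
E
python3 -c "
from h import *
rel([.537,.088,.25],.155)"
```

```text
t 0.9 tcp [ 0.3847 -0.2661  0.2611] tilt 0.025919970360294656 head 0.15396553552033312 gap 0.059921625837518915 F [0.8052 0.6812 0.6833]
shift mm [ 204.8355 -326.5595   11.1826] turn -0.0010344644796668745
```

{"name": "play_rows", "arguments": {"series": [[[20,-35,0,0],[46,-75,0,0],[72,-115,0,0],[98,-156,0,0],[124,-197,0,0],[150,-238,0,0],[176,-279,0,0],[196,-312,0,0]]]}}

```text
time_s: 1.7
eef_pos: [0.5304, 0.0737, 0.261]
orientation: [-0.001, 0.997, 0.079, -0.0]
force: [0.1, -0.4, -0.2]
finger_gap: 0.0602
gripper_force: 0.0
```

{"name": "play_rows", "arguments": {"series": [[[9,-14,0,0],[9,-14,0,0],[9,-14,0,0]]]}}

```text
time_s: 2.0
eef_pos: [0.5362, 0.0834, 0.2609]
orientation: [0.001, 0.997, 0.076, -0.001]
force: [-0.6, -0.6, -0.3]
finger_gap: 0.06
gripper_force: 0.0
```

```bash
python3 - <<'E'
from h import *
rel([.537,.088,.125],.155)
ims={n:optics.get_image(n) for n in C}
s,t=ims['side'],ims['top']
m=np.hstack([cv2.resize(s[165:285,215:315],None,fx=4,fy=4,interpolation=cv2.INTER_CUBIC),cv2.resize(t[145:265,205:305],None,fx=4,fy=4,interpolation=cv2.INTER_CUBIC)])
cv2.imwrite('pics/ap.png',m[:,:,::-1])
p=arm.state()['eef_pos']
for n,o in(('side',(215,165,0)),('top',(205,145,400))):
    for z in (p[2],.191): q=proj(n,np.array([p[0],p[1],z])); print(n,z,(q-o[:2])*4+[o[2],0])
E
```

```text
t 2.0 tcp [0.5362 0.0834 0.2609] tilt 0.1500728176396569 head 0.1528466724622875 gap 0.05999570613904273 F [-0.599  -0.6271 -0.3499]
shift mm [  1.762   -4.6696 135.8766] turn -0.002153327537712496
side 0.26122599648667405 [190.7966  74.4415]
side 0.191 [192.9645 163.4015]
top 0.26122599648667405 [612.5754 241.2434]
top 0.191 [619.4727 246.6011]
```

View pics/ap.png

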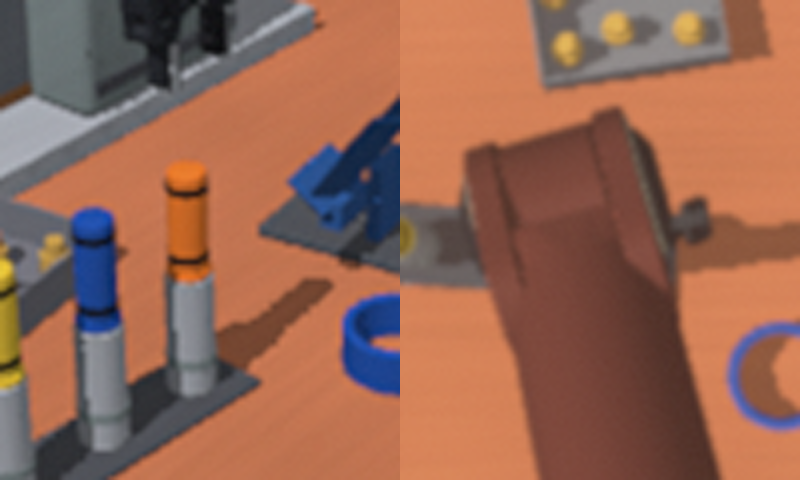

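{"name": "play_rows", "arguments": {"series": [[[1,-5,15,0],[1,-5,40,0],[1,-5,65,0],[1,-5,90,0],[1,-5,110,0],[1,-5,123,0],[1,-5,123,0],[1,-5,123,0]]]}}

```text
time_s: 2.9
eef_pos: [0.5371, 0.0891, 0.1388]
orientation: [0.0, 0.997, 0.076, 0.0]
force: [-0.1, -0.7, 0.3]
finger_gap: 0.0599
gripper_force: 0.0
```

{"name": "play_rows", "arguments": {"series": [[[0,0,0,0],[0,0,0,0],[0,0,0,0],[0,0,0,0],[0,0,0,0],[0,0,0,0]]], "hand": 0, "grip_force": 40}}

```text
time_s: 3.5
eef_pos: [0.5378, 0.0901, 0.1395]
orientation: [0.0, 0.997, 0.077, 0.001]
force: [-0.9, -2.0, 5.3]
finger_gap: 0.0291
gripper_force: 39.7
```

{"name": "play_rows", "arguments": {"series": [[[0,0,-10,0],[0,0,-25,0],[0,0,-45,0],[0,0,-65,0],[0,0,-85,0],[0,0,-105,0],[0,0,-122,0],[0,0,-135,0]]]}}

```text
time_s: 4.3
eef_pos: [0.5365, 0.0915, 0.2745]
orientation: [-0.001, 0.997, 0.078, 0.0]
force: [-0.7, -0.9, -2.1]
finger_gap: 0.0287
gripper_force: 39.7
```

{"name": "play_rows", "arguments": {"series": [[[0,0,0,0],[0,0,0,0]]]}}

```text
time_s: 4.5
eef_pos: [0.5363, 0.0911, 0.2729]
orientation: [-0.0, 0.997, 0.078, -0.001]
force: [-0.8, -0.0, -1.7]
finger_gap: 0.0294
gripper_force: 39.7
```

```bash
python3 - <<'E'
from h import *
rel([.606,-.1755,.27],.155)
s=optics.get_image('side')
cv2.imwrite('pics/lift.png',cv2.resize(s[130:290,200:330],None,fx=3,fy=3,interpolation=cv2.INTER_CUBIC)[:,:,::-1])
E
```

```text
t 4.5 tcp [0.5363 0.0911 0.2729] tilt 0.07121720116213655 head 0.15546936248560173 gap 0.029352307044913133 F [-0.8319 -0.0013 -1.7253]
shift mm [ 27.6176 274.143    2.7462] turn 0.00046936248560172644
```

View pics/lift.png

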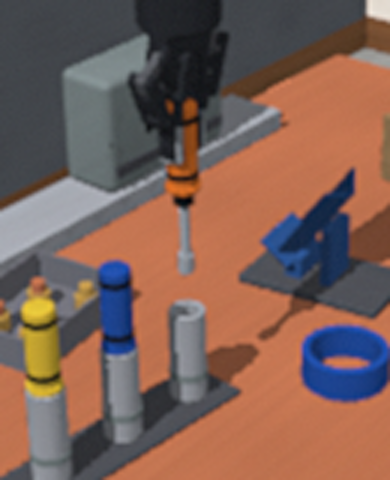

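{"name": "play_rows", "arguments": {"series": [[[2,18,0,0],[5,50,0,0],[10,90,0,0],[14,130,0,0],[18,172,0,0],[22,214,0,0],[26,250,0,0],[28,270,0,0]]]}}

```text
time_s: 5.35
eef_pos: [0.6054, -0.1765, 0.2713]
orientation: [0.001, 0.997, 0.075, -0.002]
force: [-0.5, -0.6, -1.1]
finger_gap: 0.0291
gripper_force: 39.6
```

{"name": "play_rows", "arguments": {"series": [[[0,4,15,0],[0,4,35,0],[0,4,50,0],[0,4,50,0],[0,4,50,0]]]}}

```text
time_s: 5.85
eef_pos: [0.6066, -0.1754, 0.2225]
orientation: [-0.0, 0.997, 0.077, -0.001]
force: [0.3, -0.6, -1.7]
finger_gap: 0.0292
gripper_force: 39.7
```

```bash
python3 - <<'E'
from h import *
rel([.606,-.1755,.17],.155)
p=arm.state()['eef_pos']
im=[]
for n in C:
    s=optics.get_image(n); q=proj(n,np.array([.602,-.176,.09])).astype(int); x0,y0=q-[33,50]
    im.append(cv2.resize(s[y0:y0+100,x0:x0+66],None,fx=6,fy=6,interpolation=cv2.INTER_CUBIC))
    print(n,x0,y0,'tip exp',(proj(n,p-[0,0,.1245])-[x0,y0]+.4)*6,'seat',(proj(n,np.array([.602,-.176,.0377]))-[x0,y0]+.4)*6)
cv2.imwrite('pics/low.png',np.hstack(im)[:,:,::-1])
E
```

```text
t 5.85 tcp [ 0.6066 -0.1754  0.2225] tilt 0.10925894307284517 head 0.1550597875417423 gap 0.029163597045962955 F [ 0.3393 -0.6252 -1.7165]
shift mm [-0.4879  0.0327 52.5418] turn 5.97875417422955e-05
side 265 146 tip exp [197.5109 293.5186] seat [203.1859 389.4846]
top 309 136 tip exp [206.3237 294.2315] seat [191.4776 314.3416]
```

View pics/low.png

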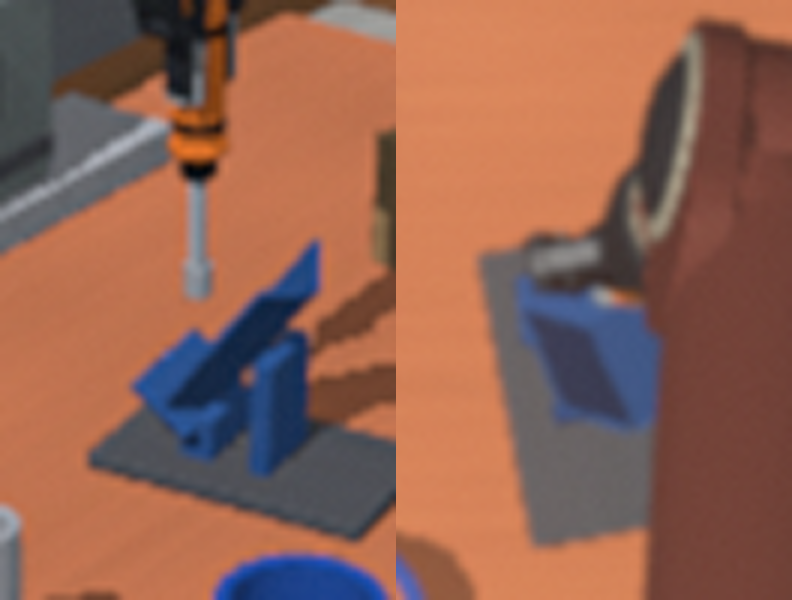

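{"name": "play_rows", "arguments": {"series": [[[-2,0,12,0],[-3,0,30,0],[-3,0,42,0],[-3,0,48,0],[-3,0,48,0]]], "grip_force": 25}}

```text
time_s: 6.45
eef_pos: [0.6033, -0.176, 0.1742]
orientation: [-0.0, 0.997, 0.077, -0.001]
force: [-0.1, -0.3, -1.6]
finger_gap: 0.0292
gripper_force: 39.7
```

{"name": "play_rows", "arguments": {"series": [[[0,0,2,0],[0,0,3,0],[0,0,4,0],[0,0,4,0],[0,0,4,0]]]}}

```text
time_s: 6.95
eef_pos: [0.604, -0.1762, 0.1716]
orientation: [0.0, 0.997, 0.077, 0.0]
force: [0.2, 0.1, -1.9]
finger_gap: 0.0294
gripper_force: 39.7
```

{"name": "play_rows", "arguments": {"series": [[[0,0,2,0],[0,0,3,0],[0,0,4,0],[0,0,4,0],[0,0,4,0]]], "hand": 0, "grip_force": 25}}

```text
time_s: 7.45
eef_pos: [0.6052, -0.1761, 0.1704]
orientation: [0.0, 0.997, 0.077, 0.002]
force: [-2.8, 1.0, 9.1]
finger_gap: 0.0288
gripper_force: 40.5
```

{"name": "play_rows", "arguments": {"series": [[[-4,0,0,0],[-8,0,0.5,0],[-12,0,1,0],[-16,0,1.5,0],[-20,0,2.5,0],[-20,0,2.5,0]]]}}

```text
time_s: 8.05
eef_pos: [0.5848, -0.1789, 0.1658]
orientation: [-0.0, 0.997, 0.077, 0.001]
force: [3.3, 1.4, 5.7]
finger_gap: 0.0295
gripper_force: 38.4
```

{"name": "play_rows", "arguments": {"series": [[[-4,0,1,0],[-8,0,2.5,0],[-12,0,4,0],[-16,0,5.5,0],[-20,0,7,0],[-20,0,7,0]]]}}

```text
time_s: 8.65
eef_pos: [0.565, -0.1822, 0.1601]
orientation: [0.0, 0.997, 0.077, 0.001]
force: [-0.1, 2.0, 12.2]
finger_gap: 0.0296
gripper_force: 39.7
```

```bash
python3 - <<'E'
from h import *
rel([.539-.002,-.1865,.1455],.155)
s=optics.get_image('side')
cv2.imwrite('pics/tilt.png',cv2.resize(s[130:250,250:350],None,fx=5,fy=5,interpolation=cv2.INTER_CUBIC)[:,:,::-1])
E
```

```text
t 8.65 tcp [ 0.565  -0.1822  0.1601] tilt 0.17114302504488454 head 0.15488752802026262 gap 0.02957881632184364 F [-0.1229  2.0219 12.2274]
shift mm [-28.3971  -0.0918  14.5617] turn -0.00011247197973737744
```

View pics/tilt.png

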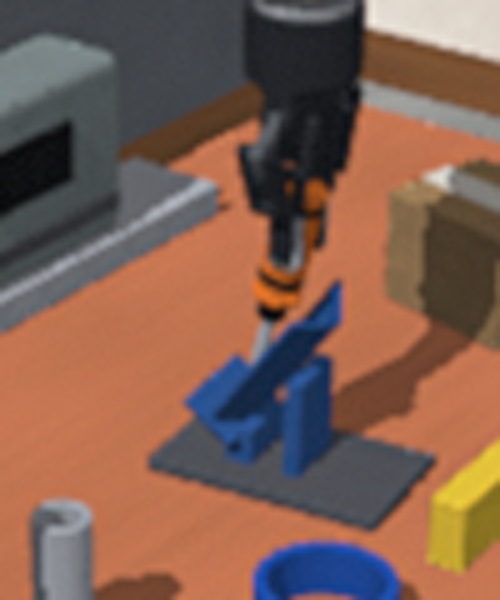

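The driver (guard at (275,285)) is tilting into the V with its socket at the end plate; continuing the arc.

{"name": "play_rows", "arguments": {"series": [[[-4,0,1,0],[-8,0,2.5,0],[-12,0,4,0],[-16,0,5.5,0],[-16,0,5.5,0]]]}}

```text
time_s: 9.2
eef_pos: [0.5476, -0.1849, 0.1532]
orientation: [-0.0, 0.997, 0.077, -0.001]
force: [-1.0, 0.1, 8.8]
finger_gap: 0.0291
gripper_force: 39.8
```

{"name": "play_rows", "arguments": {"series": [[[-3,0,1.5,0],[-6,0,3,0],[-9,0,4,0],[-9,0,4,0]]]}}

```text
time_s: 9.6
eef_pos: [0.5393, -0.1861, 0.1489]
orientation: [-0.0, 0.997, 0.077, -0.0]
force: [-0.6, 0.9, 6.5]
finger_gap: 0.0293
gripper_force: 39.8
```

{"name": "play_rows", "arguments": {"series": [[[-1,0,1,0],[-2,0,2,0],[-3,0,2.5,0],[-3,0,2.5,0],[-3,0,2.5,0]]]}}

```text
time_s: 10.1
eef_pos: [0.5355, -0.1868, 0.1465]
orientation: [0.0, 0.997, 0.077, -0.001]
force: [-1.5, 1.0, 7.8]
finger_gap: 0.0293
gripper_force: 40.1
```

```bash
python3 - <<'E'
from h import *
rel([.537,-.1865,.1455],.155)
s=optics.get_image('side')
cv2.imwrite('pics/tilt2.png',cv2.resize(s[130:250,250:350],None,fx=5,fy=5,interpolation=cv2.INTER_CUBIC)[:,:,::-1])
g=np.array([.539,-.1855,.16]);st=np.array([.602,-.176,.0377]);u=(g-st)/np.linalg.norm(g-st)
for d in(.0,.09,.096,.138,.176): print(d,(proj('side',st+d*u)-[250,130]+.4)*5)
E
```

```text
t 10.1 tcp [ 0.5355 -0.1868  0.1465] tilt 0.12679480943658436 head 0.15490799841172154 gap 0.02925951949935936 F [-1.5258  0.9517  7.7794]
shift mm [ 1.5297 -0.1103  0.9874] turn -9.200158827846194e-05
0.0 [244.3216 404.5705]
0.09 [301.8007 314.4362]
0.096 [305.7805 308.1953]
0.138 [334.1858 263.6524]
0.176 [360.7396 222.0128]
```

View pics/tilt2.png

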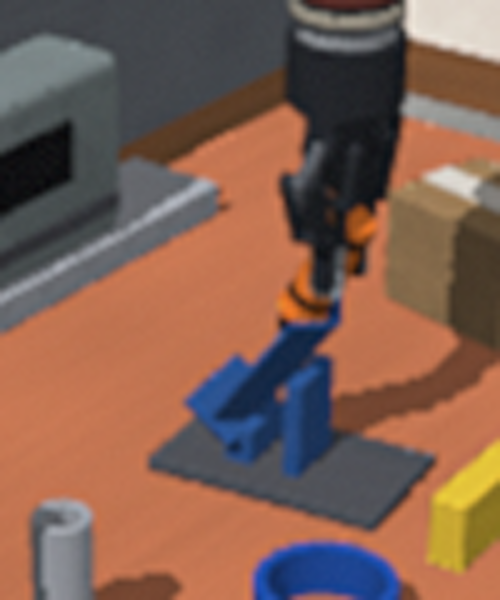

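The guard sits at (302,308), where it is expected when home at (305,308). A last small nudge, then let go slowly.

{"name": "play_rows", "arguments": {"series": [[[-1,0,0.5,0],[-2,0,1,0],[-3,0,1.5,0],[-3,0,1.5,0]]]}}

```text
time_s: 10.55
eef_pos: [0.5331, -0.1872, 0.145]
orientation: [-0.0, 0.997, 0.077, -0.0]
force: [-0.8, 1.8, 7.9]
finger_gap: 0.0291
gripper_force: 40.0
```

{"name": "play_rows", "arguments": {"series": [[[0,0,0,0],[0,0,0,0],[0,0,0,0],[0,0,0,0]]], "hand": 36}}

```text
time_s: 10.95
eef_pos: [0.5329, -0.1873, 0.1437]
orientation: [-0.0, 0.997, 0.077, -0.001]
force: [0.2, -0.2, -0.4]
finger_gap: 0.0359
gripper_force: 0.0
```

{"name": "play_rows", "arguments": {"series": [[[0,0,0,0],[0,0,0,0],[0,0,0,0],[0,0,-4,0],[0,0,-12,0]]], "hand": 70}}

```text
time_s: 11.45
eef_pos: [0.5333, -0.187, 0.1563]
orientation: [-0.0, 0.997, 0.077, -0.001]
force: [0.4, -0.2, 1.2]
finger_gap: 0.0699
gripper_force: 0.0
```

{"name": "play_rows", "arguments": {"series": [[[0,0,-10,0],[0,0,-30,0],[0,0,-55,0],[0,0,-85,0],[0,0,-110,0],[0,0,-120,0],[0,0,-120,0]]]}}

```text
time_s: 12.15
eef_pos: [0.5346, -0.1873, 0.2783]
orientation: [0.001, 0.997, 0.077, 0.002]
force: [1.1, -0.1, -1.2]
finger_gap: 0.07
gripper_force: 0.0
```

```bash
python3 - <<'E'
from h import *
rel([.537,-.1865,.1455],.155)
s=optics.get_image('side')
cv2.imwrite('pics/fin.png',cv2.resize(s[130:290,200:360],None,fx=3.7,fy=3.7,interpolation=cv2.INTER_CUBIC)[:,:,::-1])
g=np.array([.539,-.1855,.16]);st=np.array([.602,-.176,.0377]);u=(g-st)/np.linalg.norm(g-st)
for d in(.0,.096,.138,.176): print(d,(proj('side',st+d*u)-[200,130]+.4)*3.7)
E
```

```text
t 12.15 tcp [ 0.5346 -0.1873  0.2783] tilt 0.24069774400178096 head 0.1547981110226799 gap 0.06996354940062961 F [ 1.0641 -0.1145 -1.1943]
shift mm [  2.0421  -0.6764 132.7912] turn -0.00020188897732009714
0.0 [365.798  299.3821]
0.096 [411.2776 228.0646]
0.138 [432.2975 195.1028]
0.176 [451.9473 164.2894]
```

View pics/fin.png

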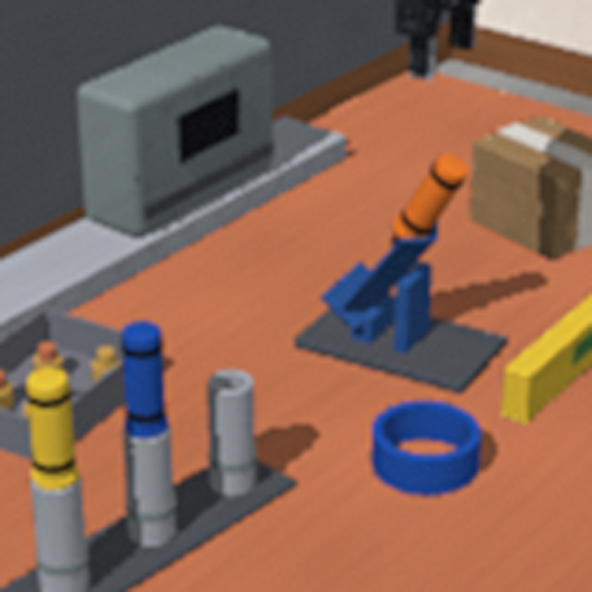

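The driver lies in the V-rest: its handle end is at (450,163), expected (452,164). The other two tools are still standing and the gripper is clear.

```bash
python3 -c "
from rig import order
print(order.hand_in())"
```

```text
the job is handed in; nothing more can be done
None
```

The orange nut driver is out of its tube, lying in the V-rest and let go; in the last picture it matched its home position and the blue and yellow tools were still standing. The job is handed in, but no verdict came back.

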